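# Park the stripped reader's parts in refit order

## Task

Park the film reader's stripped parts in the order they will be refitted. Lamp side: lay the finned copper heat sink flat on the floor of the square tin tray, stand the brass lens cell on the middle of the heat sink, then put the black lens cap down over the lens cell; drive side: slip the yellow reel hub over the post of the round spindle stand until it rests on the base, then set the ivory knob over the post on top of the hub. Either side may be done first, and do not shift or tip the clip stand that holds the frosted glass.

Things in the scene. Friction and masses are not known exactly. Their poses are not given: they have to be found in the camera images.
- tray: Fixed square tray of dark grey tin, open at the top, 84 x 84 mm outside, 76 x 76 mm inside, floor 4 mm thick, rim 12 mm above the counter. Origin: centre of its underside, on the counter; x and y run along its sides, z up. It may be turned about z.
- spindle: Fixed round spindle stand: dark grey tin disc 90 mm across and 10 mm thick with an upright steel post 12 mm in diameter at its centre, whose tapered tip is 44 mm above the counter. Origin: centre of the underside, on the counter; z up, along the post.
- heat_sink: Loose square copper heat sink block, 54 x 54 x 26 mm high, with fins on top running along its x (upper 16 mm; its top bears loads like a flat face; it can be gripped across either pair of sides), about 0.4 kg. Lies fins up. Origin: centre of the underside, x and y along its sides, z up.
- lens_cell: Loose brass lens cell: short round cylinder 40 mm in diameter, 18 mm high, flat solid underside, a large dark glass lens (31 mm across) sunk in its top inside a narrow brass rim, about 70 g. Origin: centre of the underside, z up.
- lens_cap: Loose matte black lens cap: round, 60 mm outside, 54 mm inside, 16 mm high, closed flat top 3 mm thick, open underneath (it lies open side down and stays so), about 30 g. Over the lens cell its top rests on the cell and its lower rim hangs 5 mm above the heat sink. Origin: centre of its lower rim, z up.
- reel_hub: Loose yellow plastic reel hub: a thick ring 56 mm outside diameter, 22 mm high, with a 26 mm bore right through, lying flat, about 50 g. Origin: centre of the underside, z up.
- knob: Loose ivory knob: round, 36 mm in diameter, 20 mm high, with a thin dark brown pointer bar (30 x 5 mm) on its closed top and a 24 mm bore 14 mm deep from below, standing bore down, about 30 g. On the hub it rests with the post inside its bore. Origin: centre of the underside, z up.
- clip_stand: Bystander, loose: grey tin base 50 x 64 x 8 mm with a short post and a spring clip pinching an upright fragment of frosted glass, 75 mm high in all, 0.35 kg. To be left where it stands. Origin: centre of the underside, z up.
Things that resemble listed ones, but are neither listed nor needed, are in the scene too. What is shaped like the spindle but blue or green is not meant.

How it is judged:
At the end, for the whole second after the job is handed in: Heat sink flat on tray floor; lens cell on it (centres within 13 mm); cap resting on the cell (10 mm); hub flat on the spindle base, knob on the hub, both round the post (10 mm); each upright within 0.08 rad, heights within 3 mm, released and at rest (z of heat_sink in the frame of tray between 0.001 and 0.0065 m and angle between each of heat_sink, lens_cell, lens_cap, reel_hub, knob's own z axis and vertical below 0.08 rad and linear speed of each of heat_sink, lens_cell, lens_cap, reel_hub, knob below 0.02 m/s and angular speed of each of heat_sink, lens_cell, lens_cap, reel_hub, knob below 0.2 rad/s and z of lens_cell in the frame of tray between 0.027 and 0.033 m and z of lens_cap in the frame of tray between 0.032 and 0.038 m and z of reel_hub in the frame of spindle between 0.007 and 0.013 m and z of knob in the frame of spindle between 0.029 and 0.035 m and horizontal distance between heat_sink and tray below 0.018 m and horizontal distance between lens_cell and heat_sink below 0.013 m and horizontal distance between lens_cap and lens_cell below 0.01 m and horizontal distance between each of reel_hub, knob and spindle below 0.01 m); the robot touches nothing.
It fails at once if the clip stand with the glass is shifted more than 20 mm or tipped (distance of clip_stand from where it was at the start of the episode above 0.02 m or angle between clip_stand's own z axis and vertical above 0.3 rad).
It also fails if it takes over 128 s, if anything falls off the work surface, if the arm or the gripper's body presses on something with over 40 N, if the wrist force passes 120 N, or if a joint passes its speed limit or range.

## Robot

A 6-joint arm with a two-finger parallel gripper is mounted at the origin on the work surface. World frame = base frame: x ahead of the robot, y to its left, z up, the work surface at z = 0. Lengths are in m, angles in rad, forces in N, time in s.
With the tool pointing down it reaches from about 0.275 to 0.875 m from the base axis. Payload 12.5 kg.
Tool frame: the origin (TCP) lies at the very end of the fingers, on their centre line; the grasp point (between the pads) lies 19 mm behind it; z points along the fingers, y is the line along which they close (so a half turn about z gives the same grasp; the last joint's range is limited). The gripper opens to 85 mm and grips with 20 to 120 N. Pads are 22 mm wide; open, the fingers measure 114 mm over their backs; the gripper's body (76 mm by 85 mm) begins 54 mm behind the grasp point. The pads swing forward as they close: fully open they stand 13 mm farther back than shut.
Start: joints at [1.153, 0.351, 1.652, -0, 1.139, -0.085], TCP at [0.18, 0.52, 0.231] pointing down, gripper open.
Joint ranges: [-2.75, 2.75], [-0.79, 2.1], [0.01, 2.65], [-1.57, 4.71], [0.07, 3.14], [-2.87, 2.87]. Speed limits (rad/s): [2.22, 2.22, 2.79, 3.14, 3.14, 3.14].

## Interface

Orientations are given as a 3x3 rotation matrix whose columns are the frame's x, y, z axes.
In Python, from bench import manip gives the robot as it stands. Calls block until the motion is done:
- manip.move_ptp(position, orientation): joint-space move of the TCP to a pose.
- manip.move_l(position, attitude=None, max_speed=0.15): straight line of the TCP; attitude=None keeps the orientation; max_speed is the mean speed in m/s.
- manip.move_j(angles): joint-space move.
- manip.set_gripper(opening, effort=None): opening from 0.0 (shut) to 1.0 (fully open); effort is the grip in N (None keeps the last); returns when the fingers have stopped.
- manip.dwell(seconds).
- manip.inverse_kinematics(position, orientation): joint angles nearest the present ones, or None.
- manip.grab_frame(name): name is "scene" or "top" or "wrist"; returns (picture, depth): 384x512x3 uint8, red, green, blue; 384x512 float32, m along the optical axis (not along the pixel's ray), 0 where there is no reading.
- manip.get_calibration(name): a dict with "camera_matrix" (3x3 intrinsics, pixels), "R" (3x3) and "t" (3): a world point X has camera coordinates R X + t. Camera axes: x right, y down, z forward; pixel columns grow to the right and rows downward; lengths in m; the calibration is good to about 2 mm. A picture is of the moment at which its call begins: read the wrist's pose just before it. get_calibration takes no time and is no camera call; for the wrist camera it gives the pose at the moment of the call.
A pose or a line that the arm cannot do raises manip.Unreachable and nothing moves.
- manip.sign_off(): hands the job in; it is judged then, once.
Trained networks look in the newest picture that a camera, given by its name, has taken for a name from the list of things; names that differ only in an ending like _2 or _b are one class to them, and where a whole thing is asked for, a point or a joint stands for the part that bears it (a point fixed in the world has none). Each returns a list of dicts, best first, with "confidence" (0 to 1); they miss things now and then, are a little off and sometimes report something else, mostly with a low value. They report only what shows in the picture. A call takes as long as a camera call. They do not tell look-alikes from the thing itself.
- manip.look_for(camera, name): "at" ([x, y, z] in m, in world coordinates, good to about 4 mm: the middle of the surface that is visible of it).
Readings, each from a call of its own:
- manip.current_time(): time.
- manip.current_qpos(): joint angles.
- manip.current_joint_vel(): joint speeds.
- manip.current_joint_torque(): joint torques, N m.
- manip.current_ee_pos(): TCP position.
- manip.current_tcp_rot(): TCP orientation.
- manip.current_force(): force on the tool from outside, world axes, zero at the start.
- manip.current_ft_torque(): the same for the moment, N m.
- manip.current_grip_width(): opening from 0.0 (shut) to 1.0 (fully open).
- manip.current_grip_force(): force on a finger pad.
Only numpy, scipy, OpenCV 4.12 (cv2) and the standard library are available. Lean on these libraries where they do the work, as an engineer would, in place of code of your own. Each camera call takes 0.05 s, during which the arm holds its last target. There are 200 camera calls.

## Working session

There is one attempt and no reset: what is moved stays moved. The work goes in short steps, each a Python script; the robot and the scene stay as the last script left them, time stands still between calls to the robot, and variables do not carry over. Pictures are saved under pics/ and viewed, at most 14 in all, crops included, and the job is handed in when it is done.

```bash
mkdir -p pics; ls; python3 - <<'E'
from bench import manip
import cv2,numpy as np
for c in ("top","scene"):
    p,d=manip.grab_frame(c)
    cv2.imwrite(f"pics/{c}0.png",p[...,::-1])
    np.savez(f"{c}0.npz",p=p,d=d,**manip.get_calibration(c))
    for n in "tray spindle heat_sink lens_cell lens_cap reel_hub knob clip_stand".split():
        r=manip.look_for(c,n)
        print(c,n,[(np.round(q["at"],3).tolist(),round(q["confidence"],2)) for q in r])
print(manip.current_time())
E
```

```text
pics
top tray [([0.549, -0.388, 0.002], 0.73)]
top spindle [([0.632, 0.274, 0.007], 0.96), ([0.324, 0.132, 0.009], 0.88), ([0.362, -0.061, 0.009], 0.81), ([0.467, 0.107, 0.006], 0.58)]
top heat_sink []
top lens_cell [([0.644, -0.133, 0.014], 0.72), ([0.547, -0.387, 0.006], 0.17)]
top lens_cap [([0.37, -0.281, 0.017], 0.9)]
top reel_hub [([0.64, 0.136, 0.023], 0.6)]
top knob [([0.56, 0.408, 0.02], 0.61)]
top clip_stand [([0.375, 0.262, 0.006], 0.9)]
scene tray [([0.546, -0.384, 0.003], 0.84)]
scene spindle [([0.362, -0.056, 0.01], 0.83), ([0.64, 0.285, 0.011], 0.79), ([0.327, 0.136, 0.005], 0.7), ([0.468, 0.112, 0.011], 0.68)]
scene heat_sink [([0.485, -0.089, 0.026], 0.74), ([0.646, -0.13, 0.016], 0.51)]
scene lens_cell [([0.65, -0.127, 0.013], 0.63)]
scene lens_cap [([0.377, -0.268, 0.014], 0.76)]
scene reel_hub [([0.651, 0.142, 0.019], 0.65)]
scene knob [([0.565, 0.413, 0.019], 0.85)]
scene clip_stand [([0.379, 0.275, 0.008], 0.68), ([0.469, 0.113, 0.011], 0.32)]
0.9
```

View pics/top0.png

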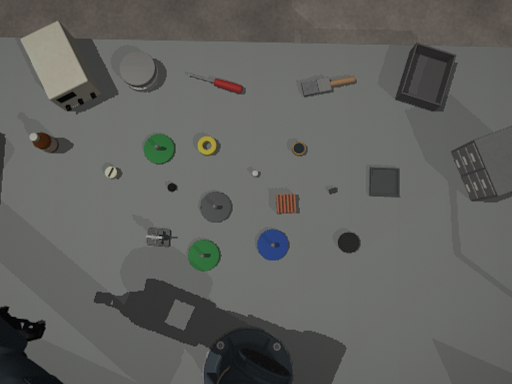

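View pics/scene0.png

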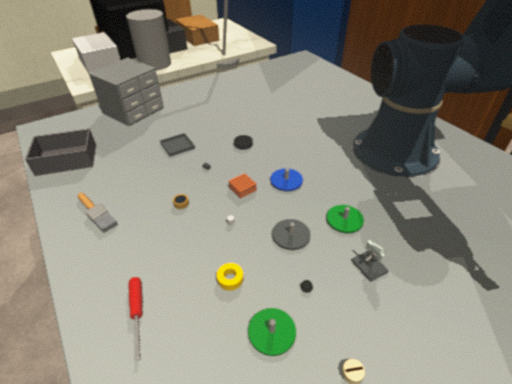

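The top picture shows the heat sink at (287,204), cell (300,148), cap (348,242), tray (384,182), hub (207,146), knob (111,172), grey spindle (216,207) and clip stand (160,237). The scene picture agrees. Next I measure from two wrist camera positions above each side.

```bash
cat > h.py <<'E'
from bench import manip
import cv2,numpy as np
def R(yaw):
    c,s=np.cos(yaw),np.sin(yaw)
    return np.array([[c,s,0],[s,-c,0],[0,0,-1.]])
def snap(cam="wrist",save=None):
    k=manip.get_calibration(cam); p,d=manip.grab_frame(cam)
    if save: cv2.imwrite(f"pics/{save}.png",p[...,::-1])
    K=np.array(k["camera_matrix"]); v,u=np.mgrid[:384,:512]
    c=np.stack([(u-K[0,2])/K[0,0]*d,(v-K[1,2])/K[1,1]*d,d],-1)
    X=(c-np.array(k["t"]))@np.array(k["R"]); X[d==0]=np.nan
    return p,X,k
def fit(X,xy,rad,z0,z1):
    """min circle and rect of points near xy with height z0..z1"""
    m=(np.hypot(X[...,0]-xy[0],X[...,1]-xy[1])<rad)&(X[...,2]>z0)&(X[...,2]<z1)
    n,l,st,_=cv2.connectedComponentsWithStats(m.astype(np.uint8))
    if n<2: return None
    m=l==1+np.argmax(st[1:,4]); P=X[m].astype(np.float32)
    (cx,cy),r=cv2.minEnclosingCircle(P[:,:2]); q=cv2.minAreaRect(P[:,:2])
    return dict(c=(round(cx,4),round(cy,4)),dia=round(2*r,4),rect=np.round(np.r_[q[0],q[1],q[2]],4).tolist(),ztop=round(float(np.percentile(P[:,2],75)),4),n=len(P))
E
cat > m1.py <<'E'
from h import *
T=dict(tray=(.548,-.386,.065,.007,.03),floor=(.548,-.386,.03,-.01,.03),heat_sink=(.485,-.089,.05,.018,.04),lens_cell=(.645,-.13,.035,.012,.03),lens_cap=(.373,-.275,.05,.01,.03),
 reel_hub=(.643,.138,.045,.015,.03),knob=(.562,.41,.03,.014,.03),spin_base=(.467,.109,.06,.006,.02),post=(.467,.109,.02,.025,.06),clip=(.377,.265,.06,.004,.09))
def ms(tag):
    p,X,k=snap(save=tag); K=np.array(k["camera_matrix"])
    print(tag,"cam",np.round(-np.array(k["R"]).T@k["t"],3),"axis",np.round(k["R"][2],2),"f",K[0,0],"t",manip.current_time())
    for n,a in T.items():
        c=np.array(k["R"])@[a[0],a[1],.02]+k["t"]; u=K@c/c[2]
        if c[2]>0 and 30<u[0]<482 and 30<u[1]<354: print(" ",n,u[:2].astype(int),fit(X,a[:2],*a[2:]))
if __name__=="__main__":
    for i,q in enumerate([(.56,.27),(.5,.05),(.5,-.12),(.45,-.27)]):
        manip.move_ptp([q[0],q[1],.33],R(np.arctan2(q[1],q[0]))); ms(f"w{i}")
E
python3 m1.py
```

```text
w0 cam [0.628 0.304 0.472] axis [-0.27 -0.13 -0.95] f 294.45797648665604 t 2.65Traceback (most recent call last):
  File "m1.py", line 12, in <module>
    manip.move_ptp([q[0],q[1],.33],R(np.arctan2(q[1],q[0]))); ms(f"w{i}")
                                                              ~~^^^^^^^^^
  File "m1.py", line 9, in ms
    if c[2]>0 and 30<u[0]<482 and 30<u[1]<354: print(" ",n,u[:2].astype(int),fit(X,a[:2],*a[2:]))
                                                                             ~~~^^^^^^^^^^^^^^^^
  File "h.py", line 19, in fit
    (cx,cy),r=cv2.minEnclosingCircle(P[:,:2]); q=cv2.minAreaRect(P[:,:2])
              ~~~~~~~~~~~~~~~~~~~~~~^^^^^^^^^
cv2.error: OpenCV(4.12.0) /io/opencv/modules/imgproc/src/shapedescr.cpp:201: error: (-215:Assertion failed) count >= 0 && (depth == CV_32F || depth == CV_32S) in function 'minEnclosingCircle'
```

```bash
sed -i 's/P=X\[m\].astype(np.float32)/P=X[m].astype(np.float32); Q=np.ascontiguousarray(P[:,:2])/; s/minEnclosingCircle(P\[:,:2\])/minEnclosingCircle(Q)/; s/minAreaRect(P\[:,:2\])/minAreaRect(Q)/' h.py; python3 m1.py
```

```text
w0 cam [0.628 0.304 0.472] axis [-0.27 -0.13 -0.95] f 294.45797648665604 t 2.95
  heat_sink [418 272] {'c': (0.4801, -0.0972), 'dia': 0.0763, 'rect': [0.4794, -0.0979, 0.0552, 0.0559, 4.1971], 'ztop': 0.0263, 'n': 932}
  lens_cap [463 352] None
  reel_hub [356 135] {'c': (0.6444, 0.1353), 'dia': 0.0562, 'rect': [0.6448, 0.1354, 0.0545, 0.0552, 24.7211], 'ztop': 0.0224, 'n': 885}
  knob [170 104] {'c': (0.5595, 0.4114), 'dia': 0.0357, 'rect': [0.5597, 0.4115, 0.034, 0.0348, 82.373], 'ztop': 0.0204, 'n': 474}
  spin_base [316 237] {'c': (0.4657, 0.1052), 'dia': 0.0899, 'rect': [0.4662, 0.1053, 0.088, 0.0885, 0.7698], 'ztop': 0.0105, 'n': 1826}
  post [316 237] {'c': (0.4644, 0.1051), 'dia': 0.0109, 'rect': [0.4662, 0.1058, 0.0109, 0.0106, 16.9469], 'ztop': 0.042, 'n': 67}
  clip [210 244] {'c': (0.3754, 0.2667), 'dia': 0.0778, 'rect': [0.3751, 0.2671, 0.0639, 0.0504, 85.9939], 'ztop': 0.049, 'n': 1188}
w1 cam [0.576 0.059 0.473] axis [-0.3  -0.03 -0.95] f 294.45797648665604 t 3.9083
  heat_sink [341 165] {'c': (0.4812, -0.1177), 'dia': 0.0551, 'rect': [0.481, -0.1177, 0.0541, 0.0156, 3
[... 2515 characters left out ...]
ink [146 186] {'c': (0.4789, -0.099), 'dia': 0.0753, 'rect': [0.4793, -0.0989, 0.0538, 0.0549, 4.2097], 'ztop': 0.0258, 'n': 1028}
  lens_cell [101  81] {'c': (0.6416, -0.1348), 'dia': 0.0404, 'rect': [0.6415, -0.1351, 0.0391, 0.0388, 83.3466], 'ztop': 0.0172, 'n': 649}
  lens_cap [281 186] {'c': (0.3709, -0.2807), 'dia': 0.0601, 'rect': [0.3712, -0.281, 0.0593, 0.0584, 0.7653], 'ztop': 0.0165, 'n': 1040}
  spin_base [ 60 251] {'c': (0.4657, 0.1045), 'dia': 0.0925, 'rect': [0.4658, 0.1038, 0.0893, 0.0885, 58.3939], 'ztop': 0.0099, 'n': 1749}
  post [ 60 251] {'c': (0.4656, 0.103), 'dia': 0.0125, 'rect': [0.4661, 0.1025, 0.0118, 0.0095, 30.3945], 'ztop': 0.0408, 'n': 83}
  clip [ 30 325] None
```

View pics/w2.png

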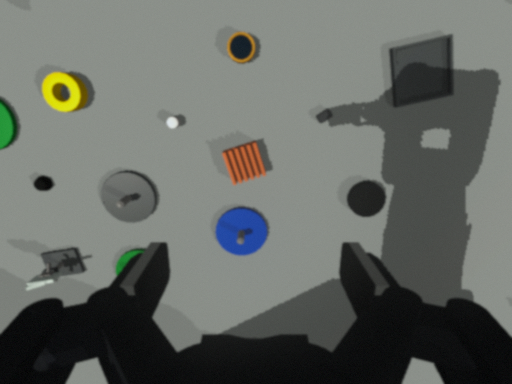

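The wrist picture shows a single heat sink at (245,162), cell (241,47), cap (366,198), tray (421,71), hub (64,92) and grey spindle (128,195). The fits from different views agree within 2 mm and match the stated sizes. First move: heat sink into the tray.

```bash
cat >> h.py <<'E'
def st(tag):
    print(tag,"t",round(manip.current_time(),2),"tcp",np.round(manip.current_ee_pos(),4),"w",round(85*manip.current_grip_width(),1),"mm gf",round(manip.current_grip_force(),1),"F",np.round(manip.current_force(),1))
def pick(xy,yaw,z,effort,up=.13):
    manip.set_gripper(1.0); manip.move_ptp([*xy,up],R(yaw)); manip.move_l([*xy,z],max_speed=.12); st("down")
    manip.set_gripper(0.0,effort); st("grip"); manip.move_l([*xy,up],max_speed=.15); st("lift")
def place(xy,yaw,z,opening,up=.13,stop=.03):
    manip.move_ptp([*xy,up],R(yaw)); manip.move_l([*xy,z+stop],max_speed=.15); manip.move_l([*xy,z],max_speed=.04); st("set")
    manip.set_gripper(opening); st("open"); manip.move_l([*xy,up],max_speed=.15)
E
python3 - <<'E'
from h import *
pick((.4794,-.0985),np.radians(4.2),.007,60)
p,X,k=snap(save="held")
place((.5493,-.3853),np.radians(-1.1),.0125,.78)
manip.move_ptp([.47,-.33,.3],R(-.6)); p,X,k=snap(save="sink")
print(fit(X,(.549,-.385),.06,.02,.05)); print(manip.current_time())
E
```

```text
down t 7.83 tcp [ 0.4798 -0.0986  0.0076] w 85.1 mm gf 0.0 F [ 0.5 -0.4 -0.9]
grip t 8.25 tcp [ 0.4796 -0.0985  0.0078] w 52.8 mm gf 63.1 F [-2.7  0.7  9.4]
lift t 9.22 tcp [ 0.4788 -0.0983  0.1292] w 52.1 mm gf 63.4 F [-0.5  0.2 -4. ]
set t 12.03 tcp [ 0.5494 -0.3854  0.0126] w 51.8 mm gf 63.4 F [-0.6 -0.5 -3. ]
open t 12.32 tcp [ 0.5496 -0.3856  0.013 ] w 66.5 mm gf 0.0 F [-0.1  0.1  0.3]
{'c': (0.5484, -0.4108), 'dia': 0.0542, 'rect': [0.5485, -0.4105, 0.0052, 0.0539, 89.1524], 'ztop': 0.0302, 'n': 201}
14.1083
```

View pics/held.png

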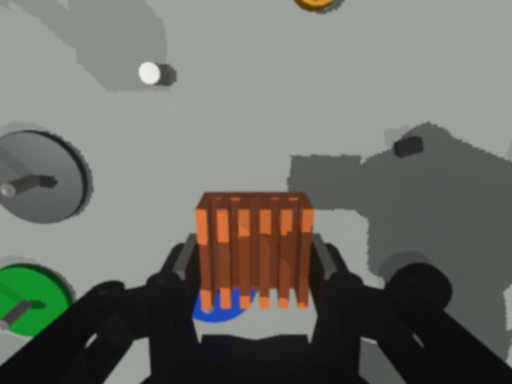

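View pics/sink.png

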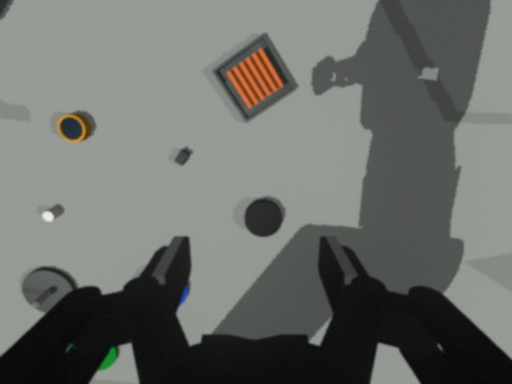

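The held heat sink was gripped level, and it now lies flat in the tray at (254,78) with its top at 30 mm. Next the cell, a check, then the cap.

```bash
python3 - <<'E'
from h import *
S=(.5488,-.3858)
pick((.6417,-.1346),-.2,.003,40)
snap(save="cellheld")
place(S,-.6,.0345,.7)
manip.move_ptp([.47,-.33,.3],R(-.6)); p,X,k=snap(save="cell")
f=fit(X,S,.05,.04,.06); print("cell",f)
f2=fit(X,(.3712,-.2808),.05,.01,.03); print("cap",f2)
E
```

```text
down t 16.83 tcp [ 0.6422 -0.1348  0.0038] w 85.2 mm gf 0.0 F [ 0.1 -0.2  0.1]
grip t 17.32 tcp [ 0.642  -0.1347  0.0036] w 38.5 mm gf 40.5 F [-1.7 -0.   6.4]
lift t 18.32 tcp [ 0.6411 -0.1344  0.1289] w 38.4 mm gf 40.2 F [ 0.5  0.2 -0.8]
set t 20.9 tcp [ 0.5489 -0.3859  0.0347] w 38.1 mm gf 40.2 F [-1.  -0.4 -1. ]
open t 21.24 tcp [ 0.5489 -0.3858  0.0347] w 59.7 mm gf 0.0 F [ 0.1 -0.6  0.2]
cell {'c': (0.5486, -0.3873), 'dia': 0.0399, 'rect': [0.5486, -0.3872, 0.0388, 0.0388, 2.8945], 'ztop': 0.0474, 'n': 824}
cap {'c': (0.3715, -0.281), 'dia': 0.0599, 'rect': [0.3712, -0.2811, 0.0581, 0.0589, 55.6905], 'ztop': 0.0164, 'n': 1078}
```

View pics/cell.png

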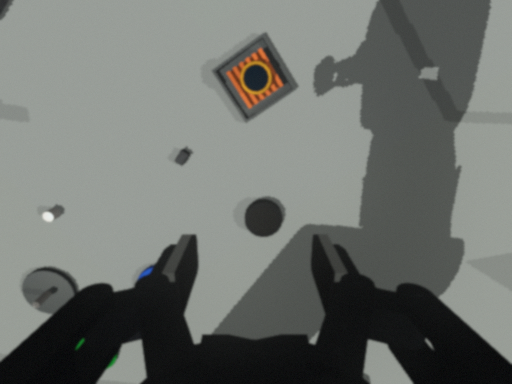

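The cell stands centred on the heat sink at (256,78). Now the cap goes over it.

```bash
python3 - <<'E'
from h import *
S=(.5486,-.387)
pick((.3713,-.2809),-.65,.001,25)
snap(save="capheld")
place(S,-.6,.0365,.92)
manip.move_ptp([.47,-.33,.3],R(-.6)); p,X,k=snap(save="cap")
print("cap",fit(X,S,.05,.042,.07))
E
```

```text
down t 25.31 tcp [ 0.3717 -0.2812  0.0016] w 84.9 mm gf 0.0 F [ 0.  -0.6 -0.1]
grip t 25.68 tcp [ 0.3716 -0.2812  0.0018] w 59.2 mm gf 24.5 F [-2.4  1.8 10. ]
lift t 26.69 tcp [ 0.3709 -0.2806  0.1293] w 58.9 mm gf 27.0 F [0.4 0.5 0.2]
set t 29.06 tcp [ 0.5483 -0.3868  0.037 ] w 58.8 mm gf 27.8 F [-4.5  3.6  8.7]
open t 29.39 tcp [ 0.5486 -0.387   0.0362] w 78.4 mm gf 0.0 F [0.1 0.2 0.6]
cap {'c': (0.5471, -0.3876), 'dia': 0.0601, 'rect': [0.547, -0.3875, 0.0588, 0.059, 62.5915], 'ztop': 0.0516, 'n': 1913}
```

View pics/cap.png

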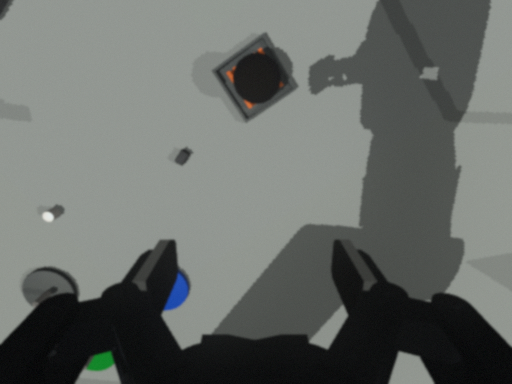

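The cap rests over the cell at (257,77), with its top at 51.6 mm as expected. Now the drive side, starting with the hub.

```bash
python3 - <<'E'
from h import *
S=(.4658,.1045)
pick((.6443,.1347),.2,.004,40)
snap(save="hubheld")
place(S,.22,.015,.88,stop=.045)
manip.move_ptp([.45,.15,.3],R(.3)); p,X,k=snap(save="hub")
print("hub",fit(X,S,.05,.027,.037),"post",fit(X,S,.012,.038,.06),"knob",fit(X,(.5596,.4114),.03,.014,.03))
E
```

```text
down t 34.36 tcp [0.6449 0.1348 0.0049] w 84.8 mm gf 0.0 F [-0.1 -0.6  0.6]
grip t 34.77 tcp [0.6447 0.1347 0.0051] w 53.9 mm gf 41.8 F [-2.8  0.5  7.5]
lift t 35.77 tcp [0.6437 0.1346 0.1289] w 53.8 mm gf 42.1 F [ 0.3  0.5 -0.5]
set t 38.46 tcp [0.466  0.1045 0.0151] w 54.0 mm gf 42.2 F [ 0.1  1.2 -0.9]
open t 38.8 tcp [0.4658 0.1045 0.015 ] w 74.7 mm gf 0.0 F [-0.6  0.5 -0. ]
hub {'c': (0.466, 0.1046), 'dia': 0.0558, 'rect': [0.4662, 0.1045, 0.0546, 0.0545, 46.2733], 'ztop': 0.0323, 'n': 972} post {'c': (0.4653, 0.1048), 'dia': 0.0118, 'rect': [0.4655, 0.105, 0.0097, 0.0111, 17.5851], 'ztop': 0.043, 'n': 59} knob {'c': (0.5589, 0.411), 'dia': 0.0363, 'rect': [0.5544, 0.4093, 0.0253, 0.0356, 18.9399], 'ztop': 0.0202, 'n': 588}
```

View pics/hub.png

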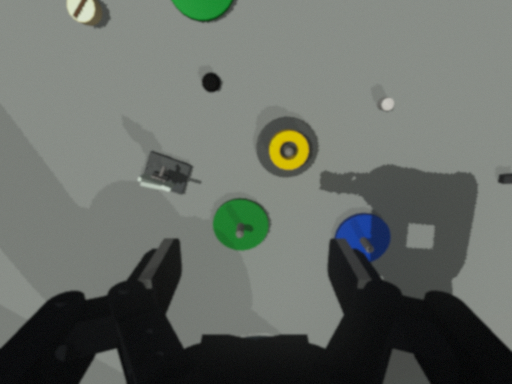

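The hub sits flat on the grey spindle at (289,150) with the post centred in its bore. Last is the knob.

```bash
python3 - <<'E'
from h import *
S=(.4658,.1046)
pick((.5597,.4114),.63,.004,30)
snap(save="knobheld")
place(S,.22,.037,.65)
manip.move_ptp([.45,.15,.3],R(.3)); p,X,k=snap(save="knob")
print("knob",fit(X,S,.04,.042,.07),"hub",fit(X,S,.05,.027,.037),"clip",fit(X,(.3754,.266),.06,.004,.09))
manip.move_ptp([.47,-.33,.3],R(-.6)); p,X,k=snap()
print("cap",fit(X,(.548,-.387),.05,.042,.07))
E
```

```text
down t 43.23 tcp [0.5602 0.4117 0.0049] w 85.2 mm gf 0.0 F [-0.  -0.2  0.6]
grip t 43.75 tcp [0.5599 0.4115 0.0044] w 35.0 mm gf 30.1 F [-1.7 -1.   4.1]
lift t 44.74 tcp [0.5592 0.4111 0.1288] w 34.5 mm gf 29.9 F [-0.1  0.  -0.8]
set t 47.48 tcp [0.4659 0.1046 0.037 ] w 34.6 mm gf 30.0 F [-0.   0.1 -0.2]
open t 47.81 tcp [0.4659 0.1046 0.0371] w 54.9 mm gf 0.0 F [-0.8  1.  -0. ]
knob {'c': (0.466, 0.1047), 'dia': 0.0358, 'rect': [0.4661, 0.105, 0.0346, 0.0346, 19.6827], 'ztop': 0.0525, 'n': 567} hub {'c': (0.466, 0.1045), 'dia': 0.0559, 'rect': [0.4661, 0.1049, 0.0547, 0.0548, 62.7758], 'ztop': 0.0323, 'n': 644} clip {'c': (0.3754, 0.2662), 'dia': 0.0781, 'rect': [0.375, 0.2669, 0.0642, 0.0496, 85.978], 'ztop': 0.0484, 'n': 1473}
cap {'c': (0.5471, -0.3877), 'dia': 0.0599, 'rect': [0.5471, -0.3876, 0.0588, 0.0588, 55.452], 'ztop': 0.0515, 'n': 1896}
```

View pics/knob.png

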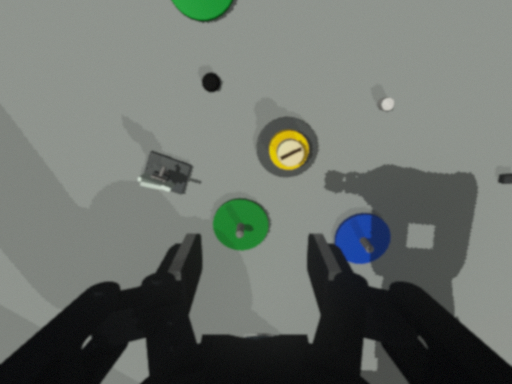

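The knob sits centred on the hub at (291,152), with its top at 52.5 mm, and the clip stand has not moved.

```bash
python3 -c "
from bench import manip
manip.dwell(0.5); print(manip.sign_off())"
```

```text
the job is handed in; nothing more can be done
None
```

I handed the job in: heat sink, lens cell and cap are stacked in the tray, hub and knob are on the grey spindle, and my last camera check showed every position and height I measured within tolerance and the clip stand unmoved; the judge's verdict was not shown.

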